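# Sort the pile of touch-sensor test pieces onto their holders

### The job

The four metal test pieces for the touch sensor are piled on the plain black stand. Take the pile apart one piece at a time from the top down, and set each piece flat and centred on the black holder whose white inlay has its outline, the long bar and the square block turned to line up with their inlays. Set each one down and let go of it before taking the next, and do not tip any of them over.

Things in the scene. Friction and masses are not known exactly. Their poses are not given: they have to be found in the camera images.
- square: top of the pile at the start: dark steel block, square in plan, 26 x 26 mm, 22 mm tall. Origin: centre of its underside; z up, x and y along the sides
- hexagon: second from the top: aluminium block, regular hexagon in plan, 42 mm across flats (48 mm across corners), 22 mm tall. Origin: centre of its underside; z up; one pair of flats faces along its x axis (so flats face 0, 60 and 120 degrees from x)
- disc: third from the top: dark steel round disc, 56 mm diameter, 22 mm tall. Origin: centre of its underside; z up
- bar: bottom of the pile, on the stand: aluminium rectangular bar, 112 x 60 mm in plan, 22 mm tall. Origin: centre of its underside; z up, x along its length
- holder_square: fixed black plastic holder, 84 x 84 mm and 10 mm tall, with four small steel screw heads near its corners (flush); its flat top shows a flush white inlay, a square of 26 mm, centred. Origin: centre of its underside (top surface is 10 mm above it), z up, x and y along the sides of the inlay
- holder_hex: fixed black plastic holder, 84 x 84 mm and 10 mm tall, with four small steel screw heads near its corners (flush); its flat top shows a flush white inlay, a hexagon of 42 mm across flats, centred. Origin: centre of its underside (top surface is 10 mm above it), z up, x across one pair of the hexagon's flats
- holder_disc: fixed black plastic holder, 84 x 84 mm and 10 mm tall, with four small steel screw heads near its corners (flush); its flat top shows a flush white inlay, a circle of 56 mm, centred. Origin: centre of its underside (top surface is 10 mm above it), z up
- holder_bar: fixed black plastic holder, 140 x 88 mm and 10 mm tall, with four small steel screw heads near its corners (flush); its flat top shows a flush white inlay, a rectangle of 112 x 60 mm, centred. Origin: centre of its underside (top surface is 10 mm above it), z up, x along the length of the inlay
- stand: fixed plain black stand with a wider flat foot (150 x 66 mm, 4 mm) and no inlay; it carries the pile on its 122 x 56 mm flat top, 10 mm above the table. Origin: centre of its underside; z up, x along its length. The four pieces lie centred on it to a few mm, pile about 88 mm tall above it; their yaws differ
Not all that is in view belongs to the job. Leave any purple or yellow look-alike of the holder_hex alone.

How it is judged (in metres and radians):
On the way, in this order (a step that is already met when the one before it is completed fails the run):
1. the square block is set down and released on its own holder, before the pieces beneath it are taken away (horizontal distance between square and holder_square below 0.014 m and z of square in the frame of holder_square between 0.006 and 0.014 m and angle between square's own z axis and vertical below 0.1 rad and contact force between the fingers and square below 0.2 N and linear speed of square below 0.02 m/s and (angle between the x axis of square and the x axis of holder_square, either way round below 0.25 rad or angle between the x axis of square and the y axis of holder_square, either way round below 0.25 rad) and horizontal distance between each of hexagon, disc, bar and stand below 0.03 m), for 0.2 s.
2. the hexagonal block is set down and released on its own holder, before the pieces beneath it are taken away (horizontal distance between hexagon and holder_hex below 0.014 m and z of hexagon in the frame of holder_hex between 0.006 and 0.014 m and angle between hexagon's own z axis and vertical below 0.1 rad and contact force between the fingers and hexagon below 0.2 N and linear speed of hexagon below 0.02 m/s and horizontal distance between each of disc, bar and stand below 0.03 m), for 0.2 s.
3. the round disc is set down and released on its own holder, before the pieces beneath it are taken away (horizontal distance between disc and holder_disc below 0.014 m and z of disc in the frame of holder_disc between 0.006 and 0.014 m and angle between disc's own z axis and vertical below 0.1 rad and contact force between the fingers and disc below 0.2 N and linear speed of disc below 0.02 m/s and horizontal distance between bar and stand below 0.03 m), for 0.2 s.
4. the long bar is set down and released on its own holder (horizontal distance between bar and holder_bar below 0.014 m and z of bar in the frame of holder_bar between 0.006 and 0.014 m and angle between bar's own z axis and vertical below 0.1 rad and contact force between the fingers and bar below 0.2 N and linear speed of bar below 0.02 m/s and angle between the x axis of bar and the x axis of holder_bar, either way round below 0.2 rad), for 0.2 s.
At the end, for the whole second after the job is handed in: Each piece is released, at rest and flat (0.1 rad) on the holder of its own outline, centre within 14 mm of the holder's; the bar within 0.2 rad of its inlay's length, the square's sides within 0.25 rad of its inlay's; the turn of disc and hexagon is free (all of step 4 and horizontal distance between square and holder_square below 0.014 m and z of square in the frame of holder_square between 0.006 and 0.014 m and angle between each of square, hexagon, disc's own z axis and vertical below 0.1 rad and contact force between the fingers and square below 0.2 N and linear speed of each of square, hexagon, disc below 0.02 m/s and (angle between the x axis of square and the x axis of holder_square, either way round below 0.25 rad or angle between the x axis of square and the y axis of holder_square, either way round below 0.25 rad) and horizontal distance between hexagon and holder_hex below 0.014 m and z of hexagon in the frame of holder_hex between 0.006 and 0.014 m and contact force between the fingers and hexagon below 0.2 N and horizontal distance between disc and holder_disc below 0.014 m and z of disc in the frame of holder_disc between 0.006 and 0.014 m and contact force between the fingers and disc below 0.2 N); the robot touches nothing.
It fails at once if the square block is tipped over (more than 0.7 rad) (angle between square's own z axis and vertical above 0.7 rad).
It fails at once if the hexagonal block is tipped over (more than 0.7 rad) (angle between hexagon's own z axis and vertical above 0.7 rad).
It fails at once if the round disc is tipped over (more than 0.7 rad) (angle between disc's own z axis and vertical above 0.7 rad).
It fails at once if the long bar is tipped over (more than 0.7 rad) (angle between bar's own z axis and vertical above 0.7 rad).
It also fails if it takes over 112 s, if anything falls off the work surface, if the arm or the gripper's body presses on something with over 40 N, if the wrist force passes 120 N, or if a joint passes its speed limit or range.

### The arm

A 6-joint arm with a two-finger parallel gripper is mounted at the origin on the work surface. World frame = base frame: x ahead of the robot, y to its left, z up, the work surface at z = 0. Lengths are in mm, angles in rad, forces in N, time in s.
With the tool pointing down it reaches from about 350 to 875 mm from the base axis. Payload 4.2 kg.
Tool frame: the origin (TCP) lies on the centre line of the jaws, within the pads' length; the fingertips stand 22 mm ahead of it and the grasp point (between the pads) lies 3 mm ahead of it; z points along the fingers, y is the line along which they close (so a half turn about z gives the same grasp; the last joint's range is limited). The gripper opens to 85 mm and grips with 20 to 120 N. Pads are 22 mm wide; open, the fingers measure 114 mm over their backs; the gripper's body (76 mm by 85 mm) begins 54 mm behind the grasp point. The pads swing forward as they close: fully open they stand 13 mm farther back than shut.
Start: joints at [0.259, 0.385, 0.008, 0, -1.194, -0.259], TCP at [624.979, 0.025, 231.512] pointing down, gripper open.
Joint ranges: [-3.14, 3.14], [-1.21, 2.06], [-1.07, 1.41], [-3.16, 2.05], [-2.99, -0.16], [-3.1, 3.1]. Speed limits (rad/s): [2.79, 2.79, 3.14, 3.14, 3.14, 3.14].

### API

Orientations are given as a unit quaternion [w, x, y, z].
In Python, from workcell import * gives the robot as it stands.
- The arm moves only by the tool play_rows, never from a script. Its argument "deltas" is text: rows parted by semicolons, each of 7 numbers parted by spaces: the shift along the tool's x, y, z in cm, then the turn, a rotation vector about the tool's x, y, z in degrees, then the opening in per cent of the stroke, from 0 (shut) to 100 (fully open). In form: tx ty tz rx ry rz gripper; .... A call has 1 to 10 rows; each row is the pose to reach, as a shift and turn from the pose commanded when the call began, along the tool's axes at that moment; what a row does not reach only later rows make up. A row lasts 1/8 s, in which the tool goes at most 62.5 mm and 10.7 degrees, less where a joint would pass 70% of its speed; a pose out of reach is approached as far as the arm can. A call with a gripper value outside its range is refused whole. The fingers move at their own pace and stop on an object; "grip_force" is the grip in N (left out, the last holds). Time passes only in rows, so rows that repeat a pose let the fingers close. It gives the time, the measured TCP pose, the force, the opening and the grip force at its end, in the units of the state.
- get_obs(): the state, without advancing time (a new reading comes with each control period).
- camera(name): name is "scene" or "side" or "wrist"; returns a dict with "image" (384x512x3 uint8, red, green, blue), "depth" (384x512 float32, mm along the optical axis (not along the pixel's ray), 0 where there is no reading), "mtx" (3x3 intrinsics, pixels), "R" (3x3) and "t" (3): a world point X has camera coordinates R X + t; the wrist camera has in their place "mount" (4x4, takes a point from camera to tool coordinates, whose origin is the TCP and whose axes are the flange's). Camera axes: x right, y down, z forward; pixel columns grow to the right and rows downward; lengths in mm; the calibration is good to about 2 mm. A picture is of the moment at which its call begins: read the wrist's pose just before it.
- sign_off(): hands the job in; it is judged then, once.
The state is a dict: "time_s": time; "qpos": joint angles; "qd": joint speeds; "tau": joint torques, N m; "tcp_pos": TCP position; "orientation": TCP orientation; "wrist_force": force on the tool from outside, world axes, zero at the start; "wrist_torque": the same for the moment, N m; "width": finger opening in mm; "gripper_force": force on a finger pad.
Only numpy, scipy, OpenCV 4.12 (cv2) and the standard library are available. Lean on these libraries where they do the work, as an engineer would, in place of code of your own. Each camera call takes 0.05 s, during which the arm holds its last target. There are 200 camera calls.

## Working session

There is one attempt and no reset: what is moved stays moved. The work goes in short steps, Python scripts to look and compute and a tool call to move; the robot and the scene stay as the last step left them, time stands still between calls to the robot, and variables do not carry over. Pictures are saved under pics/ and viewed, at most 14 in all, crops included, and the job is handed in when it is done.

Besides the shell and the picture viewer there is one more tool, called after "Emit:" by a JSON object that holds its "method" and its "body". play_rows: Moves the arm, as the interface text tells. Its arguments: {"type":"object","properties":{"deltas":{"type":"string"},"grip_force":{"type":"number"}},"required":["deltas"]}

```bash
mkdir -p pics; ls; python3 - <<'E'
from workcell import *
import cv2,numpy as np
o=get_obs();print(o)
ims=[]
for n in ["scene","side"]:
    c=camera(n);np.savez(f"{n}.npz",**c);cv2.imwrite(f"pics/{n}0.png",c["image"][:,:,::-1]);print(n,c["mtx"],c["R"],c["t"],c["depth"].min(),c["depth"].max())
E
```

```text
pics
{'time_s': 0.0, 'qpos': array([ 2.58574716e-01,  3.85552947e-01,  6.61251278e-03, -4.87605533e-04,
       -1.19400835e+00, -2.58604582e-01]), 'qd': array([ 9.93938316e-04, -1.03165685e-03,  4.07369672e-04,  3.88670371e-05,
       -6.44160661e-04, -3.20331081e-05]), 'tau': array([-9.55001960e-04, -3.92286408e+01,  1.88399577e+01,  4.18616563e+00,
       -4.72148502e-03,  8.27910434e-07]), 'tcp_pos': array([ 6.24408681e+02, -2.04491594e-03,  2.30420250e+02]), 'orientation': array([-0.00081638, -0.70703219,  0.70718051,  0.00073698]), 'wrist_force': array([0.85171178, 0.48749782, 0.46091387]), 'wrist_torque': array([-0.023151  , -0.04304909, -0.070471  ]), 'gripper_force': 0.0, 'width': 85.27416882707674}
scene [[388.44885561   0.         258.36572978]
 [  0.         388.44885561 191.00415968]
 [  0.           0.           1.        ]] [[ 0.75641881  0.65404726  0.00726345]
 [ 0.46750696 -0.53284807 -0.70534401]
 [-0.457458    0.5369312  -0.70882795]] [-216.05208296 -266.77805386 1406.8846974 ] 0.0 3281.917
side [[423.01224747   0.         259.79221233]
 [  0.         423.01224747 196.16309194]
 [  0.           0.           1.        ]] [[ 0.99183525 -0.12732502  0.00715326]
 [-0.09113509 -0.74692593 -0.65863195]
 [ 0.08920328  0.65260247 -0.75243125]] [-490.72745517  -30.70920235 1555.63133906] 0.0 3605.7517
```

View pics/scene0.png

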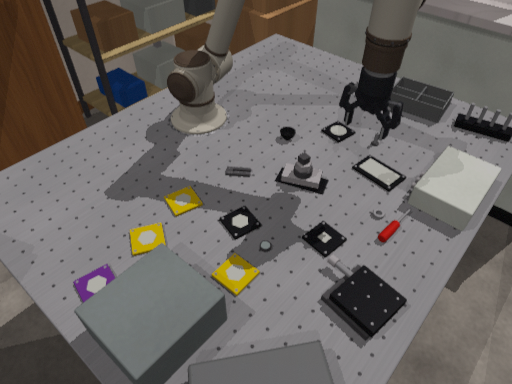

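View pics/side0.png

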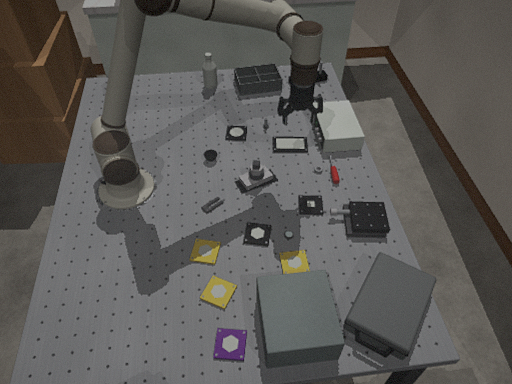

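The scene view shows the pile at (302,172), and the black holders: disc (338,131), bar (379,172), square (324,238) and hex (240,221). The hex look-alikes are purple at (96,285) and yellow at (183,201), (147,238), (236,272). Only the one at (240,221) is black, so it is the one meant. I'll measure the inlays in both views and confirm in a crop.

```bash
cat > h.py <<'E'
import numpy as np,cv2
from scipy.spatial.transform import Rotation as Rt
def ray_plane(uv,K,R,t,z):
    """pixels -> world points on plane z; world->cam R,t"""
    uv=np.atleast_2d(np.asarray(uv,float)); d=np.c_[uv,np.ones(len(uv))]@np.linalg.inv(K).T@R
    c=-R.T@np.asarray(t); return c+d*((z-c[2])/d[:,2])[:,None]
def wrist_RT(obs,mount):
    q=obs["orientation"]; Rw=Rt.from_quat([q[1],q[2],q[3],q[0]]).as_matrix()
    T=np.eye(4);T[:3,:3]=Rw;T[:3,3]=obs["tcp_pos"];M=np.linalg.inv(T@mount)
    return M[:3,:3],M[:3,3]
def blobs(img,mask,K,R,t,z,amin=30):
    """contours of a mask cast on plane z: (pixel centre, world centre, rect size, rect angle deg, area)"""
    out=[]
    for c in cv2.findContours(mask.astype(np.uint8),cv2.RETR_EXTERNAL,cv2.CHAIN_APPROX_NONE)[0]:
        if cv2.contourArea(c)<amin: continue
        p=ray_plane(c[:,0],K,R,t,z)[:,:2].astype(np.float32)
        m=cv2.moments(p.reshape(-1,1,2)); r=cv2.minAreaRect(p)
        out.append((c[:,0].mean(0).round(),np.array([m["m10"],m["m01"]])/m["m00"],np.array(r[1]),r[2],abs(m["m00"])))
    return out
E
python3 - <<'E'
from h import *
roi={"scene":dict(disc=(338,131),bar=(379,172),square=(324,238),hex=(240,221)),"side":dict(disc=(236,132),bar=(290,144),square=(311,204),hex=(257,234))}
for n in roi:
    c=np.load(n+".npz"); im=c["image"]; m=(im.min(2)>150)&(im.max(2).astype(int)-im.min(2)<45)
    for k,p in roi[n].items():
        s=np.zeros_like(m);w=30 if k=="bar" else 14;s[p[1]-w:p[1]+w,p[0]-w:p[0]+w]=1
        bl=[b for b in blobs(im,m&s,c["mtx"],c["R"],c["t"],10,12)]
        bl.sort(key=lambda b:np.linalg.norm(b[0]-p))
        for b in bl[:1]: print(n,k,b[0],b[1].round(),b[2].round(),round(b[3]),round(b[4]))
    d={"scene":(302,172),"side":(256,172)}[n]
    dp=c["depth"][d[1]-25:d[1]+25,d[0]-25:d[0]+25];v,u=np.nonzero(dp>0);z=dp[v,u];v=v+d[1]-25;u=u+d[0]-25
    X=((np.c_[u,v,np.ones(len(u))]@np.linalg.inv(c["mtx"]).T)*z[:,None]-c["t"])@c["R"]
    for a,b in [(94,103),(72,80)]:
        q=X[(X[:,2]>a)&(X[:,2]<b)];print(n,"pile z",a,len(q),q.mean(0).round(1) if len(q) else "")
im=np.load("scene.npz")["image"][:,:,::-1]
a=cv2.resize(im[85:265,210:410],None,fx=3.3,fy=3.3,interpolation=cv2.INTER_CUBIC);cv2.imwrite("pics/crop1.png",a)
E
```

```text
scene disc [338. 130.] [426. 258.] [48. 41.] 41 1524
scene bar [376. 168.] [619. 164.] [54. 83.] 83 3388
scene square [326. 238.] [ 660. -164.] [21. 14.] 81 166
scene hex [240. 221.] [ 451. -268.] [38. 39.] 42 1106
scene pile z 94 62 [477.7 -25.8  96.9]
scene pile z 72 70 [482.6 -33.4  75.1]
side bar [284. 141.] [627. 175.] [42. 79.] 83 310
side hex [257. 233.] [ 451. -268.] [38. 37.] 73 959
side pile z 94 40 [474.6 -26.5  97.1]
side pile z 72 39 [476.8 -35.   75.4]
```

View pics/crop1.png

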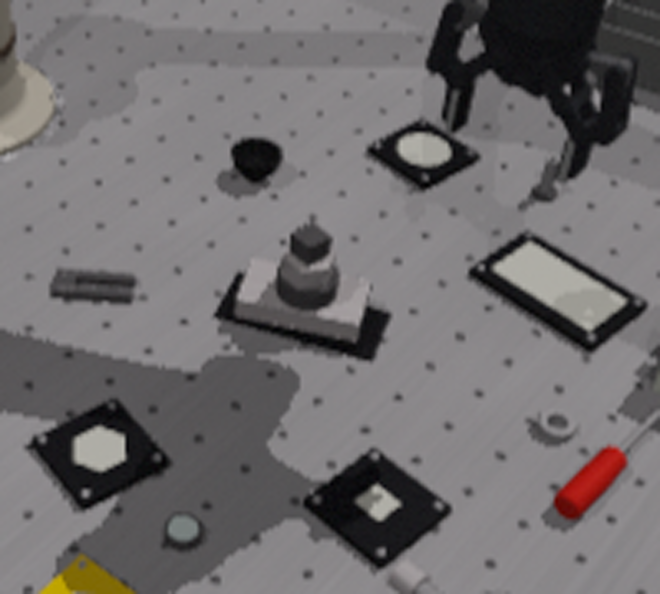

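The crop confirms the black hexagon holder (scene 240,221). The other three holders are also clear, and the pile has its square on top at crop (312,240). Next I'll check what the wrist camera sees.

```bash
python3 - <<'E'
from workcell import *
from h import *
o=get_obs();c=camera("wrist");print(c["mount"].round(3),c["mtx"]);R,t=wrist_RT(o,c["mount"])
print(ray_plane([[0,0],[511,0],[511,383],[0,383],[256,192]],c["mtx"],R,t,10).round())
cv2.imwrite("pics/w0.png",c["image"][:,:,::-1])
E
```

```text
[[-1.00000e-03 -9.56000e-01 -2.92000e-01  7.34060e+01]
 [ 1.00000e+00 -0.00000e+00 -2.00000e-03  7.00000e-02]
 [ 1.00000e-03 -2.92000e-01  9.56000e-01 -1.42293e+02]
 [ 0.00000e+00  0.00000e+00  0.00000e+00  1.00000e+00]] [[330.12121899   0.         258.7118569 ]
 [  0.         330.12121899 192.52213716]
 [  0.           0.           1.        ]]
[[ 877. -159.   10.]
 [ 378. -159.   10.]
 [ 273.  316.   10.]
 [ 986.  315.   10.]
 [ 628.   37.   10.]]
```

View pics/w0.png

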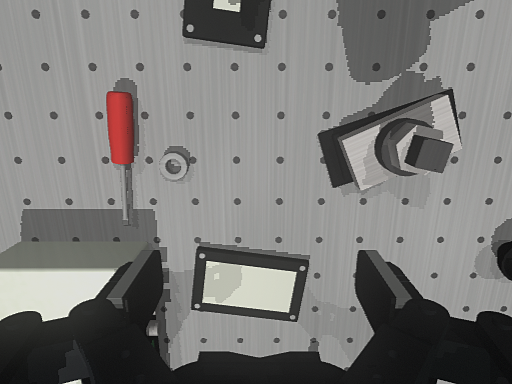

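The wrist view shows the bar holder inlay at (248,286), the pile's square top at (430,155), the square holder at the top edge (228,5) and a nut and screwdriver. Now I'll measure the bar inlay, then move near the pile.

```bash
cat >> h.py <<'E'
def look(name):
    from workcell import get_obs,camera
    o=get_obs();c=camera("wrist");R,t=wrist_RT(o,c["mount"])
    cv2.imwrite(f"pics/{name}.png",c["image"][:,:,::-1]);np.savez(name+".npz",image=c["image"],depth=c["depth"],mtx=c["mtx"],R=R,t=t,tcp=o["tcp_pos"],q=o["orientation"])
    return c["image"],c["depth"],c["mtx"],R,t,o
def cloud(depth,K,R,t):
    v,u=np.nonzero(depth>0);X=((np.c_[u,v,np.ones(len(u))]@np.linalg.inv(K).T)*depth[v,u][:,None]-t)@R
    return u,v,X
def white(im): return (im.min(2)>165)
E
python3 - <<'E'
from h import *
im,d,K,R,t,o=look("w1")
print(im[290,270],im[280,225],im[150,250],im[292,215])
for b in blobs(im,white(im),K,R,t,10): print(*b)
E
```

```text
[211 214 199] [188 190 177] [158 158 157] [188 190 177]
[ 48. 290.] [891.33166993 167.26772107] [ 73.37679291 157.38571167] 89.94144439697266 7631.410450823139
[248. 286.] [637.92776616 161.68555686] [ 59.77880478 111.51889801] 82.06089782714844 6421.496340904618
[178. 173.] [712.61000386  14.45772505] [25.86294365 10.07514286] 33.73482894897461 39.950985067363945
[405. 142.] [464.90018734 -20.97789483] [38.82014084 11.26219559] 67.97978973388672 168.46635286801393
[362. 156.] [513.10597193  -9.02119926] [42.31058884 62.20174408] 24.078275680541992 1077.7799556941918
[446. 124.] [422.81959887 -41.98056454] [22.84878731 62.23026276] 24.228967666625977 936.2973079092917
[227.   5.] [ 656.77638137 -154.47281397] [ 8.27785492 25.21093559] 82.08479309082031 150.61657901201397
```

Emit:
{"method": "play_rows", "body": {"deltas": "2 4 -1 0 0 0 100;4 8 -2 0 0 0 100;7.5 13.5 -3 0 0 0 100;7.5 13.5 -3 0 0 0 100;7.5 13.5 -3 0 0 0 100"}}

```text
time_s: 0.82
tcp_pos: [490.0, -75.1, 261.9]
orientation: [0.001, -0.707, 0.707, -0.0]
wrist_force: [-0.0, 0.9, -0.1]
width: 85.5
gripper_force: 0.0
```

```bash
python3 - <<'E'
from h import *
im,d,K,R,t,o=look("w2")
for b in blobs(im,white(im),K,R,t,10): print(*b)
u,v,X=cloud(d,K,R,t)
for a in (98,76,54,32):
    k=(abs(X[:,2]-a)<5)&(abs(X[:,0]-480)<90)&(abs(X[:,1]+30)<90)
    m=np.zeros(d.shape,np.uint8);m[v[k],u[k]]=1
    for b in blobs(im,m,K,R,t,a,40): print("z",a,*b, X[k,2].mean())
E
```

```text
[  7. 314.] [849.05159298 151.16894315] [29.12077522  9.60725021] 23.657611846923828 113.96723305340856
[173. 323.] [614.45742944 166.44568833] [59.57754135 70.44937134] 81.90010833740234 3529.76867184788
[245. 216.] [515.82704568  -2.54507878] [54.53598022 62.06417847] 23.905315399169922 1497.976876315046
[300. 198.] [433.9093725  -26.28076279] [55.247509   68.48863983] 24.18017578125 1624.502593048528
[113.  78.] [ 655.43155605 -163.67406206] [25.24909401 24.92577553] 82.02997589111328 598.6334430966526
[30. 15.] [ 739.40285655 -229.44264592] [13.53527164 21.74239731] 87.78214263916016 82.65182297443971
z 98 [272. 223.] [477.46821159 -23.18021085] [27.26541519 26.17593002] 77.72936248779297 662.426069320114 97.69464601759375
z 76 [271. 210.] [479.72798212 -31.74437742] [41.78076935 43.13316345] 16.878070831298828 608.1978491589471 75.83043452679837
z 54 [268. 201.] [480.3919165  -34.59520096] [55.1515007  43.00837326] 15.061403274536133 465.304404444938 53.82645735514487
z 32 [270. 199.] [474.84024932 -26.18649124] [111.54468536  60.92008591] 24.077117919921875 3722.8944728536044 31.826678099354172
```

View pics/w2.png

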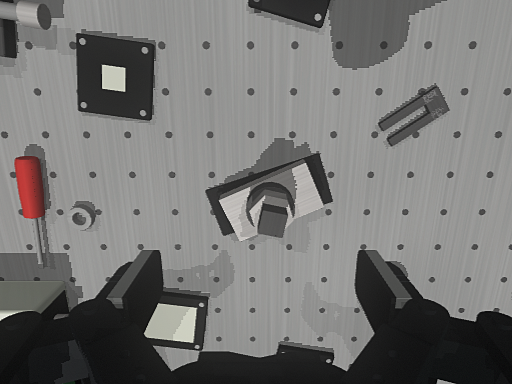

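The close wrist view shows the pile top at (272,223), the square holder inlay at (113,78) and part of the bar inlay at (173,323). Sizes match: square 27x26, square inlay 25x25 and bar 112x61 mm.

Square is at (477.5,-23.2), yaw -12°; its holder is at (655.4,-163.7), yaw -8°.

Emit:
{"method": "play_rows", "body": {"deltas": "-2.6 0.6 3 0 0 6 100;-5.2 1.25 7 0 0 12 100;-5.2 1.25 11 0 0 12 70;-5.2 1.25 13.5 0 0 12 60;-5.2 1.25 15 0 0 12 60;-5.2 1.25 16.1 0 0 12 55;-5.2 1.25 16.1 0 0 12 55", "grip_force": 40}}

```text
time_s: 1.75
tcp_pos: [477.5, -22.7, 99.5]
orientation: [-0.001, -0.629, 0.777, 0.0]
wrist_force: [-0.2, -0.4, -0.0]
width: 47.0
gripper_force: 0.0
```

Emit:
{"method": "play_rows", "body": {"deltas": "0 0 0 0 0 0 30;0 0 0 0 0 0 20;0 0 0 0 0 0 10;0 0 0 0 0 0 10;0 0 0 0 0 0 10;0 0 0 0 0 0 10"}}

```text
time_s: 2.5
tcp_pos: [477.5, -23.0, 100.6]
orientation: [0.0, -0.629, 0.777, -0.0]
wrist_force: [-0.5, 0.5, 1.3]
width: 8.7
gripper_force: 0.0
```

The fingers closed to 8.7 mm, so the grasp missed. I'll look before doing anything else.

```bash
python3 - <<'E'
from h import *
from workcell import camera
im,d,K,R,t,o=look("w3")
s=camera("side")["image"][130:210,205:305,::-1];c=camera("scene")["image"][120:210,240:360,::-1]
w=im[150:384,100:420,::-1]
f=lambda a:cv2.resize(a,(390,295),interpolation=cv2.INTER_CUBIC)
cv2.imwrite("pics/c3.png",np.vstack([np.hstack([f(s),f(c)]),np.hstack([f(w),f(w)*0])]))
print(o["tcp_pos"],o["width"])
u,v,X=cloud(d,K,R,t);k=(abs(X[:,0]-478)<45)&(abs(X[:,1]+25)<45)
for a in (98,76,54):
    kk=k&(abs(X[:,2]-a)<4);m=np.zeros(d.shape,np.uint8);m[v[kk],u[kk]]=1
    for b in blobs(im,m,K,R,t,a,40):print(a,*b)
E
```

```text
[477.47740497 -22.99086915 100.55126564] 8.678229783968959
98 [260. 242.] [476.1624877  -26.35214451] [27.23406601 25.79195213] 77.9843521118164 333.83824380868464
76 [259. 218.] [476.10431976 -32.31922203] [30.83106804 47.72197723] 77.99114227294922 574.8956960652577
54 [260. 198.] [473.89898697 -37.04195295] [33.85794067 55.16148376] 76.56196594238281 397.86736750513955
```

View pics/c3.png

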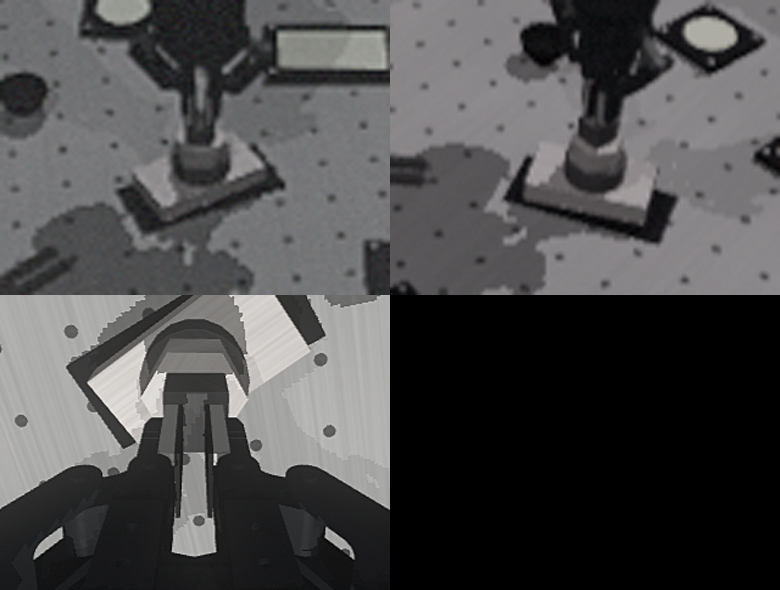

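```bash
python3 - <<'E'
from h import *
c=np.load("w3.npz");K,R,t=c["mtx"],c["R"],c["t"]
# column along the fingers: wrist image rows 200..330, col mid
for col in (246,260,274):
    for r in range(206,290,6):
        z=c["depth"][r,col];X=R.T@(np.linalg.inv(K)@[col,r,1]*z-t);print(col,r,c["image"][r,col],round(float(z)),X.round(0))
E
```

```text
246 206 [128 125 123] 176 [481. -39.  77.]
246 212 [47 46 47] 175 [481. -37.  79.]
246 218 [56 54 53] 167 [481. -36.  87.]
246 224 [56 55 54] 161 [481. -36.  94.]
246 230 [64 63 62] 155 [481. -35. 100.]
246 236 [57 56 56] 159 [482. -31.  97.]
246 242 [50 49 49] 146 [481. -34. 109.]
246 248 [41 40 40] 140 [481. -34. 116.]
246 254 [39 38 38] 136 [481. -33. 121.]
246 260 [40 38 38] 130 [480. -34. 126.]
246 266 [38 37 37] 125 [480. -34. 131.]
246 272 [37 37 38] 121 [480. -34. 135.]
246 278 [63 62 61] 119 [480. -33. 138.]
246 284 [56 56 55] 119 [480. -31. 139.]
260 206 [131 129 125] 176 [474. -38.  76.]
260 212 [44 44 43] 175 [474. -35.  79.]
260 218 [54 53 53] 167 [474. -35.  87.]
260 224 [53 53 53] 160 [474. -35.  95.]
260 230 [96 94 94] 158 [475. -33.  97.]
260 236 [94 94 93] 158 [475. -30.  98.]
260 242 [93 94 93] 158 [476. -27.  98.]
260 248 [81 80 80] 160 [477. -24.  98.]
260 254 [80 79 79] 161 [477. -21.  98.]
260 260 [78 77 78] 161 [478. -18.  98.]
260 266 [78 77 77] 162 [479. -15.  99.]
260 272 [77 77 77] 163 [479. -11.  98.]
260 278 [152 152 151] 276 [492.  51.  -0.]
260 284 [147 149 148] 278 [494.  57.  -1.]
274 206 [128 126 124] 0 [462. -95. 243.]
274 212 [46 46 45] 176 [467. -33.  77.]
274 218 [54 53 52] 167 [467. -34.  87.]
274 224 [57 56 55] 159 [468. -34.  95.]
274 230 [63 62 62] 156 [468. -32.  99.]
274 236 [59 59 58] 160 [469. -28.  96.]
274 242 [92 93 91] 145 [469. -32. 111.]
274 248 [92 93 91] 140 [469. -32. 116.]
274 254 [89 90 89] 135 [469. -31. 121.]
274 260 [88 89 88] 129 [469. -32. 128.]
274 266 [55 54 53] 126 [470. -31. 130.]
274 272 [26 26 26] 122 [470. -31. 135.]
274 278 [38 37 37] 119 [470. -31. 138.]
274 284 [36 35 35] 120 [471. -28. 138.]
```

```bash
python3 - <<'E'
from h import *
for n,z0 in (("w2",262),("w3",100.6)):
    c=np.load(n+".npz");u,v,X=cloud(c["depth"],c["mtx"],c["R"],c["t"])
    q=Rt.from_quat(np.roll(c["q"],-1)).as_matrix();L=(X-c["tcp"])@q
    lim=60 if n=="w2" else 18
    k=(abs(L[:,0])<14)&(abs(L[:,1])<lim)&(L[:,2]<40)
    h=np.histogram(L[k,2],bins=np.arange(-60,42,4));print(n,[(int(b),int(a)) for a,b in zip(*h) if a])
E
```

```text
w2 [(-60, 974), (-56, 323), (-52, 905), (-48, 675), (-44, 815), (-40, 810), (-36, 741), (-32, 670), (-28, 616), (-24, 562), (-20, 394), (-16, 186)]
w3 [(-60, 421), (-56, 636), (-52, 659), (-48, 917), (-44, 377), (-40, 694), (-36, 263), (-32, 297), (-28, 384), (-24, 344), (-20, 287), (-16, 286), (-12, 288), (-8, 178), (-4, 10), (0, 1314), (4, 167), (8, 165), (12, 140), (16, 138), (20, 223), (24, 591), (28, 9), (32, 8), (36, 9)]
```

The depth shows the fingertips 13 mm behind the TCP when open and about level with it when shut. The stated 22 mm ahead does not hold, so the fingers closed just above the undisturbed square. I'll open and go 20 mm lower.

Emit:
{"method": "play_rows", "body": {"deltas": "0 0 0 0 0 0 40;0 0 -0.5 0 0 0 60;0 0 -0.5 0 0 0 60;0 0 0.5 0 0 0 60;0 0 1.5 0 0 0 60;0 0 2 0 0 0 60;0 0 2 0 0 0 60"}}

```text
time_s: 3.52
tcp_pos: [477.1, -23.1, 79.8]
orientation: [-0.001, -0.629, 0.777, 0.0]
wrist_force: [-0.2, 0.6, 0.7]
width: 51.3
gripper_force: 0.0
```

Emit:
{"method": "play_rows", "body": {"deltas": "0 0 0 0 0 0 40;0 0 0 0 0 0 30;0 0 0 0 0 0 25;0 0 0 0 0 0 20;0 0 0 0 0 0 20;0 0 0 0 0 0 20;0 0 0 0 0 0 20"}}

```text
time_s: 4.4
tcp_pos: [477.7, -22.9, 80.9]
orientation: [0.0, -0.629, 0.777, -0.0]
wrist_force: [-0.9, 0.4, 5.8]
width: 24.9
gripper_force: 40.8
```

Emit:
{"method": "play_rows", "body": {"deltas": "0 0 -0.5 0 0 0 20;0 0 -2.5 0 0 0 20;0 0 -5 0 0 0 20;0 0 -7 0 0 0 20;2.5 -5 -7 0 0 -4 20;5 -10 -7 0 0 -4 20;7.5 -15 -7 0 0 -4 20;10.1 -20.3 -7 0 0 -4 20;10.1 -20.3 -7 0 0 -4 20;10.1 -20.3 -7 0 0 -4 20"}}

```text
time_s: 5.65
tcp_pos: [654.0, -163.9, 149.1]
orientation: [-0.001, -0.656, 0.755, 0.001]
wrist_force: [-0.2, 0.4, -2.1]
width: 24.8
gripper_force: 40.2
```

```bash
python3 - <<'E'
from h import *
im,d,K,R,t,o=look("w4")
print(o["tcp_pos"],o["width"],o["gripper_force"])
for b in blobs(im,white(im),K,R,t,10): print(*b)
u,v,X=cloud(d,K,R,t);q=Rt.from_quat(np.roll(o["orientation"],-1)).as_matrix();L=(X-o["tcp_pos"])@q
k=(abs(L[:,1])<14)&(abs(L[:,0])<30)&(L[:,2]<12);print("lowest piece z rel",np.percentile(L[k,2],[95,99,100]))
E
```

```text
[ 654.00373995 -163.92386056  149.06041994] 24.81072934049671 40.175469517707825
[151. 376.] [796.32127756  34.05050201] [35.96586609 11.29950428] 40.12574005126953 140.49363001529127
[364. 375.] [571.7841978   68.90518131] [11.59635639 37.83693695] 32.407875061035156 239.41685226024128
[402. 350.] [532.2918888   38.54405244] [ 6.81079388 32.44950867] 35.36437225341797 153.13025492877932
[115. 349.] [826.60870972  -4.22521807] [36.35344696  6.99958515] 34.32115936279297 166.08503024241872
[499. 341.] [433.87705558  42.2762574 ] [36.34892654 67.95974731] 4.515762805938721 1518.6904417595506
[254. 325.] [671.4345213   -6.34737289] [70.59809875 81.95503235] 81.84154510498047 3933.6153478730994
[434. 307.] [500.84362448 -10.28978539] [29.08933258 35.96664047] 24.250301361083984 417.2636383752233
[508. 279.] [429.231221   -32.32722576] [10.30030727 50.94179153] 4.515756130218506 291.29337113663496
[258. 179.] [ 654.97908216 -163.2965743 ] [25.45788574 25.85541916] 81.87596893310547 629.0376581554301
[ 68. 157.] [ 814.29364019 -206.25195295] [5.33932924 5.67307377] 31.272430419921875 24.06
[... 711 characters left out ...]
0185547 27385.89109830896
[46. 27.] [ 799.0037678 -306.8648353] [5.83823156 5.31327009] 71.4374771118164 25.10645747743547
[266.  30.] [ 631.66468231 -280.31672836] [11.24247837  4.67017603] 82.0713119506836 27.05566686205566
[498.  33.] [ 453.989975   -252.72400893] [25.46297264 15.19467068] 13.285354614257812 283.1976617493201
[364.  11.] [ 555.61222175 -282.56840192] [18.52308655 23.05259514] 81.92438507080078 351.40483574569225
[234.   3.] [ 652.51590852 -302.67888232] [4.04570198 7.52542162] 81.92440795898438 15.591168791987002
[144. 168.] [ 791.22927701 -147.27745374] [395.21707153 187.45217896] 42.3916130065918 34338.72033361439
lowest piece z rel [-7.1191862   1.34141576  4.77907779]
```

View pics/w4.png

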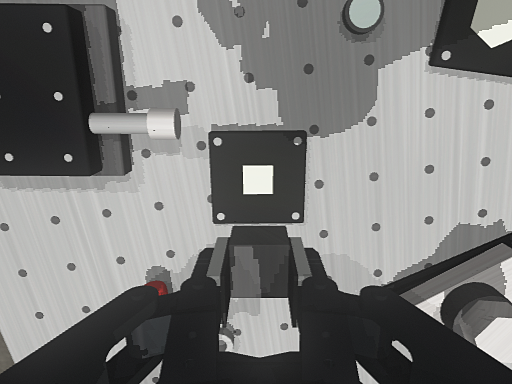

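Wrist view: the square sits squarely in the jaws above its inlay (258,179). Its underside is 4.8 mm below the TCP. Setting it down.

Emit:
{"method": "play_rows", "body": {"deltas": "0 0 3 0 0 0 20;0 0 7 0 0 0 20;0 0 10.5 0 0 0 20;0 0 12.5 0 0 0 20;0 0 13.3 0 0 0 20;0 0 13.5 0 0 0 20;0 0 13.5 0 0 0 20;0 0 13.5 0 0 0 40;0 0 13.5 0 0 0 55;0 0 13.5 0 0 0 55"}}

```text
time_s: 6.95
tcp_pos: [655.3, -164.1, 16.0]
orientation: [0.0, -0.656, 0.755, -0.0]
wrist_force: [0.5, 0.9, 0.5]
width: 47.0
gripper_force: 0.0
```

Emit:
{"method": "play_rows", "body": {"deltas": "0 0 0 0 0 0 60;0 0 -1 0 0 0 60;0 0 -4 0 0 0 60;0 0 -8 0 0 0 60;0 0 -13 0 0 0 100;0 0 -18 0 0 0 100;0 0 -20 0 0 0 100;0 0 -20 0 0 0 100"}}

```text
time_s: 7.95
tcp_pos: [655.9, -164.1, 218.5]
orientation: [0.002, -0.656, 0.755, -0.002]
wrist_force: [0.0, -0.1, -0.5]
width: 85.2
gripper_force: 0.0
```

```bash
python3 - <<'E'
from h import *
im,d,K,R,t,o=look("w5")
print(o["tcp_pos"],o["width"])
u,v,X=cloud(d,K,R,t)
k=(abs(X[:,0]-655)<25)&(abs(X[:,1]+163)<25)&(abs(X[:,2]-32)<5)
m=np.zeros(d.shape,np.uint8);m[v[k],u[k]]=1
for b in blobs(im,m,K,R,t,32): print("square",*b,X[k,2].mean())
E
```

```text
[ 655.91172179 -164.08255216  218.51902738] 85.17716121876616
square [260. 167.] [ 656.09337562 -163.5042902 ] [26.01919365 25.46171761] 82.06023406982422 638.5955009367317 31.76903433849866
```

The square is placed at (656.1,-163.5), aligned. Next I'll view the pile and the hex holder.

Emit:
{"method": "play_rows", "body": {"deltas": "-0.5 4.5 -2 0 0 0 100;-1 9 -4.5 0 0 0 100;-1.5 13.5 -4.5 0 0 0 100;-1.9 18.1 -4.5 0 0 0 100;-1.9 18.1 -4.5 0 0 0 100;-1.9 18.1 -4.5 0 0 0 100"}}

```text
time_s: 8.75
tcp_pos: [478.5, -120.0, 259.8]
orientation: [-0.0, -0.656, 0.755, 0.0]
wrist_force: [-0.3, 0.9, 0.4]
width: 85.2
gripper_force: 0.0
```

```bash
python3 - <<'E'
from h import *
im,d,K,R,t,o=look("w6")
print(o["tcp_pos"],o["width"])
for b in blobs(im,white(im),K,R,t,10):
    if abs(b[1]-[451,-268]).max()<60: print("w",*b)
u,v,X=cloud(d,K,R,t)
for a in (76,54,32):
    k=(abs(X[:,2]-a)<5)&(abs(X[:,0]-480)<90)&(abs(X[:,1]+30)<90)
    m=np.zeros(d.shape,np.uint8);m[v[k],u[k]]=1
    for c in cv2.findContours(m,cv2.RETR_EXTERNAL,cv2.CHAIN_APPROX_NONE)[0]:
        if cv2.contourArea(c)<100: continue
        p=ray_plane(c[:,0],K,R,t,a)[:,:2].astype(np.float32)
        r=cv2.minAreaRect(p);e=cv2.minEnclosingCircle(p);print(a,"rect",r,"circ",e,"area",cv2.contourArea(p.reshape(-1,1,2)))
        if a==76: print(cv2.approxPolyDP(p.reshape(-1,1,2),4,True)[:,0].round(1).tolist())
E
```

```text
[ 478.49778186 -119.968606    259.81140054] 85.2142688271367
w [265.  18.] [ 451.81515241 -265.99100278] [39.82661438 42.50082779] 81.26813507080078 1337.4432408288121
76 rect ((477.8950500488281, -23.797836303710938), (42.472782135009766, 49.5854606628418), 16.051389694213867) circ ((477.76544189453125, -23.838085174560547), 24.799814224243164) area 1549.7520712586193
[[485.29998779296875, -47.5], [500.8999938964844, -30.5], [494.3999938964844, -6.0], [470.5, -0.10000000149011612], [455.20001220703125, -16.700000762939453], [462.0, -43.0]]
54 rect ((478.7648620605469, -29.96453285217285), (55.1918830871582, 41.19700622558594), 4.51953649520874) circ ((478.2510986328125, -22.931461334228516), 28.19831657409668) area 476.4716412271082
32 rect ((476.5654296875, -22.75539779663086), (111.93802642822266, 61.588348388671875), 24.161773681640625) circ ((476.62786865234375, -22.823320388793945), 63.08656311035156) area 3738.898827341345
```

View pics/w6.png

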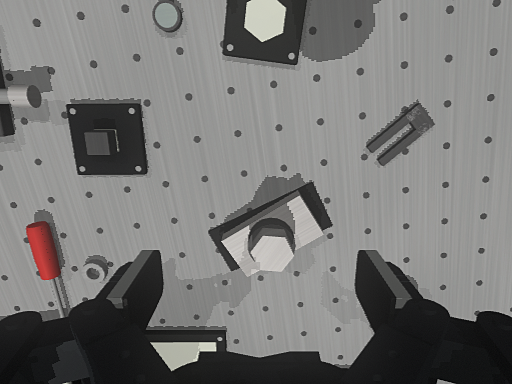

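Wrist view: hex top at (271,250), hex holder inlay at (265,18), the square placed at (105,140). The hex is at (477.8,-23.8) with a pair of flats along 16°.

Emit:
{"method": "play_rows", "body": {"deltas": "-3 0.5 3 0 0 -8 100;-6 1 7 0 0 -16 100;-9.5 1.4 11 0 0 -24 90;-9.5 1.4 15 0 0 -24 80;-9.5 1.4 17.5 0 0 -24 80;-9.5 1.4 19.5 0 0 -24 80;-9.5 1.4 20 0 0 -24 80;-9.5 1.4 20 0 0 -24 80", "grip_force": 40}}

```text
time_s: 9.8
tcp_pos: [478.4, -24.0, 60.1]
orientation: [0.0, 0.799, -0.602, -0.0]
wrist_force: [-0.6, 0.6, -0.1]
width: 68.5
gripper_force: 0.0
```

Emit:
{"method": "play_rows", "body": {"deltas": "0 0 0 0 0 0 60;0 0 0 0 0 0 50;0 0 0 0 0 0 45;0 0 0 0 0 0 40;0 0 0 0 0 0 40;0 0 0 0 0 0 40;0 0 0 0 0 0 40;0 0 0 0 0 0 40"}}

```text
time_s: 10.8
tcp_pos: [478.4, -23.9, 61.5]
orientation: [-0.001, 0.799, -0.602, 0.001]
wrist_force: [-1.0, 0.1, 6.2]
width: 41.0
gripper_force: 42.1
```

Emit:
{"method": "play_rows", "body": {"deltas": "0 0 -0.5 0 0 0 40;0 0 -2.5 0 0 0 40;0 0 -5.5 0 0 0 40;0 0 -8 0 0 0 40;4 1.6 -9 0 0 0 40;9 3.6 -9 0 0 0 40;14 5.6 -9 0 0 0 40;19 7.6 -9 0 0 0 40;22.6 9.2 -9 0 0 0 40;22.6 9.2 -9 0 0 0 40"}}

```text
time_s: 12.05
tcp_pos: [450.7, -268.6, 150.0]
orientation: [0.0, 0.797, -0.604, -0.0]
wrist_force: [-0.5, 1.7, -1.0]
width: 41.2
gripper_force: 41.3
```

```bash
python3 - <<'E'
from h import *
im,d,K,R,t,o=look("w7")
print(o["tcp_pos"],o["width"],o["gripper_force"])
for b in blobs(im,white(im),K,R,t,10):
    if abs(b[1]-[451,-268]).max()<25: print("w",*b)
u,v,X=cloud(d,K,R,t);q=Rt.from_quat(np.roll(o["orientation"],-1)).as_matrix();L=(X-o["tcp_pos"])@q
k=(abs(L[:,1])<24)&(abs(L[:,0])<35)&(L[:,2]<14)&(L[:,2]>-3);print("lowest piece z rel",np.percentile(L[k,2],[50,90,95,99,100]))
E
```

```text
[ 450.72360357 -268.57806143  149.9708136 ] 41.19747975913144 41.280696988105774
w [258. 179.] [ 451.74702622 -267.09714515] [46.87526703 41.08472061] 15.710810661315918 1451.0533751356415
lowest piece z rel [2.13313548 6.38606693 7.03527071 7.84456081 8.4348122 ]
```

View pics/w7.png

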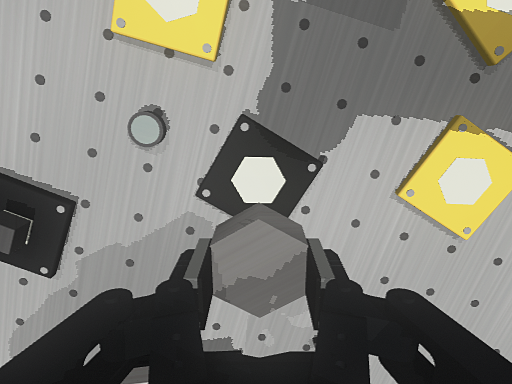

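Wrist view: the hex is held over the black holder, inlay at (258,179), with yellow look-alikes to the side. A shift of 1–1.5 mm is needed, then down.

Emit:
{"method": "play_rows", "body": {"deltas": "-0.1 -0.1 3 0 0 0 40;-0.1 -0.1 7 0 0 0 40;-0.1 -0.1 10.5 0 0 0 40;-0.1 -0.1 12.3 0 0 0 40;-0.1 -0.1 13.1 0 0 0 40;-0.1 -0.1 13.3 0 0 0 40;-0.1 -0.1 13.3 0 0 0 40;-0.1 -0.1 13.3 0 0 0 60;-0.1 -0.1 13.3 0 0 0 70;-0.1 -0.1 13.3 0 0 0 75"}}

```text
time_s: 13.35
tcp_pos: [452.6, -265.4, 17.9]
orientation: [-0.0, 0.799, -0.602, 0.0]
wrist_force: [-0.7, 0.2, -0.3]
width: 64.3
gripper_force: 0.0
```

Emit:
{"method": "play_rows", "body": {"deltas": "0 0 0 0 0 0 80;0 0 -1 0 0 0 80;0 0 -4 0 0 0 80;0 0 -8 0 0 0 80;0 0 -13 0 0 0 100;0 0 -18 0 0 0 100;0 0 -20 0 0 0 100;0 0 -20 0 0 0 100"}}

```text
time_s: 14.35
tcp_pos: [453.1, -265.5, 219.8]
orientation: [-0.001, 0.799, -0.602, 0.002]
wrist_force: [0.1, -0.2, -0.4]
width: 85.6
gripper_force: 0.0
```

```bash
python3 - <<'E'
from h import *
im,d,K,R,t,o=look("w8")
print(o["tcp_pos"],o["width"])
u,v,X=cloud(d,K,R,t)
k=(abs(X[:,0]-451)<40)&(abs(X[:,1]+267)<40)&(abs(X[:,2]-32)<5)
m=np.zeros(d.shape,np.uint8);m[v[k],u[k]]=1
for b in blobs(im,m,K,R,t,32): print("hex",*b,X[k,2].mean())
E
```

```text
[ 453.09088077 -265.51602527  219.83019601] 85.58758970844484
hex [259. 168.] [ 453.81026078 -264.25814801] [41.07125854 48.09431076] 16.969682693481445 1476.6852431995794 31.835113858349736
```

The hex is placed about 3 mm off centre, which is fine. Next the disc.

Emit:
{"method": "play_rows", "body": {"deltas": "-4 -1.8 -2 0 0 0 100;-8 -3.6 -4 0 0 0 100;-12 -5.5 -4 0 0 0 100;-15.2 -7 -4 0 0 0 100;-15.2 -7 -4 0 0 0 100;-15.2 -7 -4 0 0 0 100"}}

```text
time_s: 15.15
tcp_pos: [477.1, -100.0, 256.3]
orientation: [0.001, 0.799, -0.602, -0.001]
wrist_force: [0.4, -0.4, -0.1]
width: 85.1
gripper_force: 0.0
```

```bash
python3 - <<'E'
from h import *
im,d,K,R,t,o=look("w9")
print(o["tcp_pos"],o["orientation"])
u,v,X=cloud(d,K,R,t)
for a in (54,32):
    k=(abs(X[:,2]-a)<5)&(abs(X[:,0]-480)<90)&(abs(X[:,1]+30)<90)
    m=np.zeros(d.shape,np.uint8);m[v[k],u[k]]=1
    for c in cv2.findContours(m,cv2.RETR_EXTERNAL,cv2.CHAIN_APPROX_NONE)[0]:
        if cv2.contourArea(c)<100: continue
        p=ray_plane(c[:,0],K,R,t,a)[:,:2].astype(np.float32)
        print(a,cv2.minAreaRect(p),cv2.minEnclosingCircle(p),cv2.contourArea(p.reshape(-1,1,2)))
E
```

```text
[ 477.11679712 -100.00360267  256.27011094] [ 0.00093867  0.79870398 -0.60172252 -0.00103703]
54 ((478.2461853027344, -21.899311065673828), (54.40287780761719, 54.96451187133789), 15.928454399108887) ((478.3839416503906, -21.908946990966797), 28.326377868652344) 2373.972980408298
32 ((476.662841796875, -22.312660217285156), (111.61935424804688, 61.19380187988281), 24.090112686157227) ((476.59130859375, -22.250019073486328), 62.517364501953125) 3769.400892503545
```

Emit:
{"method": "play_rows", "body": {"deltas": "-3 -1 3 0 0 0 100;-6 -1.8 7 0 0 0 100;-7.5 -2.3 11 0 0 0 100;-7.5 -2.3 15 0 0 0 100;-7.5 -2.3 18.5 0 0 0 100;-7.5 -2.3 20.8 0 0 0 100;-7.5 -2.3 21.8 0 0 0 95;-7.5 -2.3 21.8 0 0 0 95", "grip_force": 60}}

```text
time_s: 16.2
tcp_pos: [479.0, -22.1, 39.1]
orientation: [0.001, 0.798, -0.602, -0.0]
wrist_force: [-0.2, 0.0, 1.0]
width: 81.0
gripper_force: 0.0
```

Emit:
{"method": "play_rows", "body": {"deltas": "0 0 0 0 0 0 75;0 0 0 0 0 0 65;0 0 0 0 0 0 60;0 0 0 0 0 0 55;0 0 0 0 0 0 55;0 0 0 0 0 0 55;0 0 0 0 0 0 55"}}

```text
time_s: 17.08
tcp_pos: [478.4, -21.9, 40.9]
orientation: [0.001, 0.799, -0.602, -0.0]
wrist_force: [-5.0, -0.2, 9.7]
width: 53.7
gripper_force: 61.0
```

Emit:
{"method": "play_rows", "body": {"deltas": "0 0 -0.5 0 0 0 55;0 0 -2.5 0 0 0 55;0 0 -5.5 0 0 0 55;-2 -0.2 -8.5 0 0 0 55;-7 -0.7 -11 0 0 0 55;-12 -1.2 -11 0 0 0 55;-17 -1.7 -11 0 0 0 55;-22 -2.2 -11 0 0 0 55;-26.5 -2.6 -11 0 0 0 55;-28.3 -2.8 -11 0 0 0 55"}}

```text
time_s: 18.32
tcp_pos: [427.4, 260.6, 149.3]
orientation: [-0.0, 0.799, -0.601, -0.0]
wrist_force: [-0.1, -0.5, -3.1]
width: 53.2
gripper_force: 64.2
```

Emit:
{"method": "play_rows", "body": {"deltas": "0 0 0 0 0 0 55;0 0 0 0 0 0 55"}}

```text
time_s: 18.58
tcp_pos: [427.8, 257.3, 149.2]
orientation: [0.001, 0.798, -0.602, -0.0]
wrist_force: [0.4, -1.3, -3.4]
width: 53.2
gripper_force: 64.2
```

```bash
python3 - <<'E'
from h import *
im,d,K,R,t,o=look("w10")
print(o["tcp_pos"],o["width"],o["gripper_force"],o["qpos"].round(2))
for b in blobs(im,white(im),K,R,t,10):
    if abs(b[1]-[427,258]).max()<40: print("w",*b)
u,v,X=cloud(d,K,R,t);q=Rt.from_quat(np.roll(o["orientation"],-1)).as_matrix();L=(X-o["tcp_pos"])@q
k=(abs(L[:,1])<24)&(abs(L[:,0])<35)&(L[:,2]<14)&(L[:,2]>-3);print("lowest piece z rel",np.percentile(L[k,2],[50,90,95,99,100]))
E
```

```text
[427.77890622 257.27537062 149.16903295] 53.16479702465239 64.23444271087646 [ 0.87  0.25 -0.41 -0.   -0.91 -0.59]
w [311. 163.] [388.5204612  231.23956881] [5.21023893 5.41619158] 18.387983322143555 24.143225627951324
w [258. 176.] [429.63936282 254.084223  ] [54.85499954 45.05752182] 15.905867576599121 1933.0914499107748
w [240. 127.] [455.40349179 218.47204547] [5.91588449 5.80521441] 15.900992393493652 26.496121044969186
w [258. 160.] [433.18449897 261.17536225] [519.17974854 305.39627075] 17.51173973083496 70307.17768401571
lowest piece z rel [2.28859293 6.83543265 7.62404729 8.41611162 9.66766584]
```

View pics/w10.png

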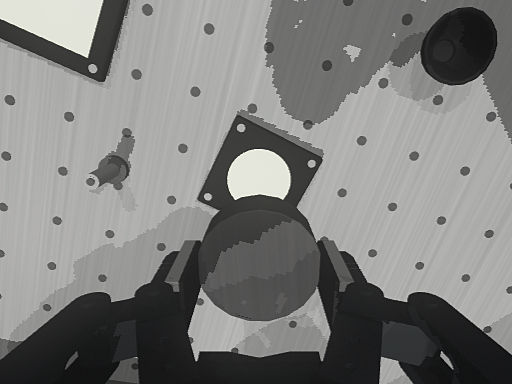

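Wrist view: the disc is held level and the disc holder inlay at (258,176) is partly hidden by it. I'll take the inlay centre from its visible far edge.

```bash
python3 - <<'E'
from h import *
c=np.load("w10.npz");im=c["image"];K,R,t=c["mtx"],c["R"],c["t"]
m=white(im).astype(np.uint8)
cs=[x for x in cv2.findContours(m,cv2.RETR_EXTERNAL,cv2.CHAIN_APPROX_NONE)[0] if cv2.pointPolygonTest(x,(258,170),False)>0 and cv2.contourArea(x)<9000][0]
p=ray_plane(cs[:,0],K,R,t,10)-c["tcp"];L=p@Rt.from_quat(np.roll(c["q"],-1)).as_matrix()
print("inlay centre rel TCP in tool x,y mm:",L[:,0].max()-27.6,(L[:,1].max()+L[:,1].min())/2, np.ptp(L[:,1]))
E
```

```text
inlay centre rel TCP in tool x,y mm: -0.9976026151840571 -1.2841803308570476 54.85292679624745
```

Emit:
{"method": "play_rows", "body": {"deltas": "-0.1 -0.1 3 0 0 0 55;-0.1 -0.1 7 0 0 0 55;-0.1 -0.1 10.3 0 0 0 55;-0.1 -0.1 12.2 0 0 0 55;-0.1 -0.1 12.9 0 0 0 55;-0.1 -0.1 13.2 0 0 0 55;-0.1 -0.1 13.2 0 0 0 55;-0.1 -0.1 13.2 0 0 0 75;-0.1 -0.1 13.2 0 0 0 90;-0.1 -0.1 13.2 0 0 0 90"}}

```text
time_s: 19.88
tcp_pos: [429.2, 260.1, 17.9]
orientation: [-0.001, 0.799, -0.602, 0.0]
wrist_force: [-1.3, 0.4, 0.7]
width: 76.7
gripper_force: 0.0
```

Emit:
{"method": "play_rows", "body": {"deltas": "0 0 0 0 0 0 95;0 0 -1 0 0 0 95;0 0 -4 0 0 0 100;0 0 -8 0 0 0 100;0 0 -13 0 0 0 100;0 0 -18 0 0 0 100;0 0 -20 0 0 0 100;0 0 -20 0 0 0 100"}}

```text
time_s: 20.88
tcp_pos: [429.3, 260.1, 219.7]
orientation: [-0.003, 0.799, -0.602, 0.0]
wrist_force: [-0.1, 0.4, -0.6]
width: 85.2
gripper_force: 0.0
```

```bash
python3 - <<'E'
from h import *
im,d,K,R,t,o=look("w11")
print(o["tcp_pos"],o["width"])
u,v,X=cloud(d,K,R,t)
k=(abs(X[:,0]-427)<40)&(abs(X[:,1]-258)<40)&(abs(X[:,2]-32)<5)
m=np.zeros(d.shape,np.uint8);m[v[k],u[k]]=1
for b in blobs(im,m,K,R,t,32): print("disc",*b,X[k,2].mean())
E
```

```text
[429.30278849 260.13157698 219.74509837] 85.23253982086399
disc [260. 166.] [429.87099413 259.81116399] [54.28853989 55.19251633] 16.059446334838867 2341.3171155399177 31.816718259371303
```

The disc is placed within about 2 mm. Next the bar: move above it and turn the tool's y axis to 114°, across its 60 mm width.

Emit:
{"method": "play_rows", "body": {"deltas": "3 0.4 0 0 0 10 100;7 0.8 0 0 0 20 100;11 1.2 0 0 0 30 100;15 1.7 0 0 0 40 100;19 2.2 0 0 0 50 100;23 2.7 0 0 0 60 100;26 3 0 0 0 70 100;28.4 3.2 0 0 0 80 100;28.4 3.2 0 0 0 82 100;28.4 3.2 0 0 0 82 100"}}

```text
time_s: 22.18
tcp_pos: [475.7, -22.1, 216.4]
orientation: [-0.001, -0.209, 0.978, 0.0]
wrist_force: [-0.1, 0.4, 0.1]
width: 85.3
gripper_force: 0.0
```

```bash
python3 - <<'E'
from h import *
im,d,K,R,t,o=look("w12")
q=Rt.from_quat(np.roll(o["orientation"],-1)).as_matrix()
print(o["tcp_pos"],"tool y deg",np.degrees(np.arctan2(q[1,1],q[0,1])),o["qpos"].round(2))
u,v,X=cloud(d,K,R,t)
k=(abs(X[:,2]-32)<5)&(abs(X[:,0]-480)<90)&(abs(X[:,1]+30)<90)
m=np.zeros(d.shape,np.uint8);m[v[k],u[k]]=1
for b in blobs(im,m,K,R,t,32): print(*b,"tool frame off",q.T@(np.r_[b[1],0]-o["tcp_pos"]*[1,1,0]))
E
```

```text
[475.69838687 -22.14701545 216.4326598 ] tool y deg 114.06940960929776 [ 0.3   0.14 -0.37 -0.   -1.06 -1.45]
[258. 165.] [475.4567583  -21.88471672] [111.59938812  59.79697418] 24.105905532836914 6494.004992735725 tool frame off [0.11364205 0.33803886 0.00044698]
```

View pics/w12.png

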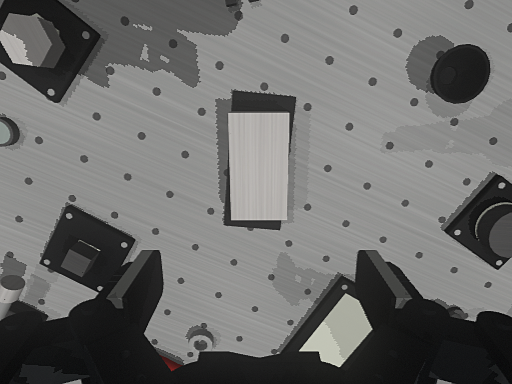

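Wrist view: the bar at (258,165) is centred between the open jaws and aligned. The other three pieces sit on their holders. Descending.

Emit:
{"method": "play_rows", "body": {"deltas": "0 0 4 0 0 0 100;0 0 9 0 0 0 100;0 0 13.5 0 0 0 100;0 0 17 0 0 0 100;0 0 19 0 0 0 100;0 0 20 0 0 0 100;0 0 20 0 0 0 95", "grip_force": 80}}

```text
time_s: 23.1
tcp_pos: [476.2, -21.9, 17.2]
orientation: [-0.0, -0.209, 0.978, -0.0]
wrist_force: [0.2, -0.4, -0.9]
width: 81.1
gripper_force: 0.0
```

Emit:
{"method": "play_rows", "body": {"deltas": "0 0 0 0 0 0 80;0 0 0 0 0 0 70;0 0 0 0 0 0 65;0 0 0 0 0 0 60;0 0 0 0 0 0 60;0 0 0 0 0 0 60;0 0 0 0 0 0 60"}}

```text
time_s: 23.98
tcp_pos: [476.9, -21.9, 19.2]
orientation: [0.001, -0.208, 0.978, 0.0]
wrist_force: [-2.5, 2.4, 8.1]
width: 57.6
gripper_force: 84.2
```

Emit:
{"method": "play_rows", "body": {"deltas": "0 0 -0.5 0 0 0 60;0 0 -2.5 0 0 0 60;0 0 -6 0 0 0 60;-1 0.4 -10 0 0 2 60;-5 2.3 -12 0 0 8 60;-9 4.1 -12 0 0 14 60;-13 6 -12 0 0 20 60;-17 7.8 -12 0 0 26 60;-20.5 9.4 -12 0 0 32 60;-22.3 10.2 -12 0 0 32 60"}}

```text
time_s: 25.22
tcp_pos: [638.5, 162.8, 135.7]
orientation: [-0.001, 0.07, 0.998, -0.0]
wrist_force: [-0.4, 0.0, -5.1]
width: 57.5
gripper_force: 87.1
```

Emit:
{"method": "play_rows", "body": {"deltas": "0 0 0 0 0 0 60;0 0 0 0 0 0 60"}}

```text
time_s: 25.48
tcp_pos: [637.2, 160.8, 136.4]
orientation: [-0.001, 0.07, 0.998, -0.001]
wrist_force: [-0.2, 0.3, -4.4]
width: 57.4
gripper_force: 87.1
```

```bash
python3 - <<'E'
from h import *
im,d,K,R,t,o=look("w13")
q=Rt.from_quat(np.roll(o["orientation"],-1)).as_matrix()
print(o["tcp_pos"],"tool y deg",np.degrees(np.arctan2(q[1,1],q[0,1])),o["width"],o["gripper_force"])
u,v,X=cloud(d,K,R,t);L=(X-o["tcp_pos"])@q
k=(abs(L[:,1])<30)&(abs(L[:,0])<70)&(L[:,2]<20)&(L[:,2]>-40)
m=np.zeros(d.shape,np.uint8);m[v[k],u[k]]=1
k2=k&(L[:,0]>20);print("bar pts z rel by x", [(x,np.median(L[k&(abs(L[:,0]-x)<3)&(abs(L[:,1])<15)][:,2]).round(1)) for x in (25,35,45,52)], "xmax",L[k,0].max(),"zmax",np.percentile(L[k,2],99.5))
E
```

```text
[637.1818057  160.76811849 136.3951996 ] tool y deg 81.96223125331036 57.44569363214961 87.05267429351807
bar pts z rel by x [(25, np.float64(-12.5)), (35, np.float64(-12.6)), (45, np.float64(-12.6)), (52, np.float64(-12.6))] xmax 57.865811371922725 zmax 4.038042368186379
```

View pics/w13.png

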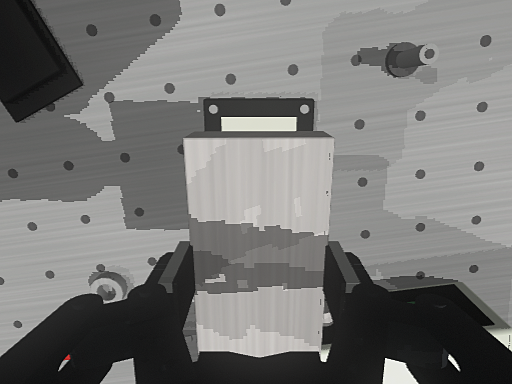

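Wrist view: the bar is held level and lined up with its holder, whose far edge and inlay show at (258,120). Lowering; I'll check the contact force before releasing.

Emit:
{"method": "play_rows", "body": {"deltas": "0 0 3 0 0 0 60;0 0 7 0 0 0 60;0 0 10 0 0 0 60;0 0 11.3 0 0 0 60;0 0 11.7 0 0 0 60;0 0 11.7 0 0 0 60;0 0 11.7 0 0 0 60"}}

```text
time_s: 26.4
tcp_pos: [639.4, 162.0, 22.1]
orientation: [0.001, 0.07, 0.998, 0.001]
wrist_force: [-0.3, 0.2, -4.2]
width: 57.5
gripper_force: 87.0
```

Still hanging (-4 N), about 2 mm up. Going lower, then releasing.

Emit:
{"method": "play_rows", "body": {"deltas": "0 0 0.1 0 0 0 60;0 0 0.2 0 0 0 60;0 0 0.2 0 0 0 60;0 0 0.2 0 0 0 60"}}

```text
time_s: 26.9
tcp_pos: [638.8, 161.8, 19.4]
orientation: [0.0, 0.07, 0.998, 0.0]
wrist_force: [-3.0, 1.0, 1.7]
width: 57.4
gripper_force: 87.7
```

Emit:
{"method": "play_rows", "body": {"deltas": "0 0 0 0 0 0 75;0 0 0 0 0 0 90;0 0 0 0 0 0 95;0 0 0 0 0 0 100;0 0 -1 0 0 0 100;0 0 -4 0 0 0 100;0 0 -9 0 0 0 100;0 0 -15 0 0 0 100;0 0 -20 0 0 0 100;0 0 -20 0 0 0 100"}}

```text
time_s: 28.15
tcp_pos: [641.0, 162.4, 225.6]
orientation: [0.006, 0.069, 0.998, 0.003]
wrist_force: [-0.1, 0.1, -0.1]
width: 85.6
gripper_force: 0.0
```

```bash
python3 - <<'E'
from h import *
from workcell import camera
im,d,K,R,t,o=look("w14")
print(o["tcp_pos"],o["width"],o["wrist_force"])
def rep(d,im,K,R,t,P,zs=32,w=45):
    u,v,X=cloud(d,K,R,t)
    for n,p,ww in P:
        k=(abs(X[:,0]-p[0])<ww)&(abs(X[:,1]-p[1])<ww)&(abs(X[:,2]-zs)<5)
        m=np.zeros(d.shape,np.uint8);m[v[k],u[k]]=1
        for b in blobs(im,m,K,R,t,zs): print(n,b[1].round(1),b[2].round(1),round(b[3],1),X[k,2].mean().round(1))
rep(d,im,K,R,t,[("bar",(638,162),70)])
c=camera("scene");rep(c["depth"],c["image"],c["mtx"],c["R"],c["t"],[("disc",(428,259),40),("hex",(452,-267),40),("square",(655,-163),30)])
E
```

```text
[641.02502057 162.38079911 225.60165321] 85.60479607711032 [-0.0908481   0.13467397 -0.05653144]
bar [637.1 162.9] [ 59.8 111.5] 82.1 32.0
disc [431.2 254.3] [50.9 59.3] 33.2 30.6
hex [ 454.9 -267.3] [45.1 42.3] 41.2 31.0
square [ 656.7 -166.8] [29.5 27.3] 81.2 30.5
```

All four pieces are flat on their holders and released, so I'm handing in.

```bash
python3 -c "
from workcell import *
print(sign_off())"
```

```text
the job is handed in; nothing more can be done
None
```

The job is handed in at about 28 s: all four pieces sit flat, released and within about 4 mm of their holders' centres, with the bar and square lined up to their inlays; no verdict came back.

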